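Bearing sleeve up the gauge ramp

TASK

With the fingertips, gently push the bronze bearing sleeve that lies at the foot of the grey ramp up the ramp, so that it drives the red sliding shoe ahead of it until the shoe is fully home against the end stop; once it has reached the shoe, do not let the sleeve roll back. Push only on the sleeve: do not grip or lift it, do not touch the shoe with the robot, and leave the other things on the bench where they are. The program finishes while still holding the sleeve against the shoe with the fingertips, because it would roll down if let go.

Things in the scene. Friction and masses are not known exactly. Their poses are not given: they have to be found in the camera images.
- ramp: Fixed ramp, 350 x 102 mm, grey edges, bright steel track. Origin: centre of underside; +x level, uphill. x -175 to -167 mm: foot lip, top 22 above bench; -167 to -95: level apron, 16 above bench; -95 to +175: track climbs at 7 degrees, 16 to 49. Side rails 10 thick, 8 above the track, 80 apart inside. At the top a fixed end stop, 12 thick, 40 above the track.
- sleeve: Bronze bearing sleeve, outer diameter 48 mm, 70 long, dark 30 mm bore, about 0.55 kg, oiled and slippery (friction about 0.3); rolls freely. It starts lying at rest on the level apron, its axis across the ramp. Origin: its centre, on its axis; its own y runs along the axis; x and z turn as it rolls.
- shoe (a joint): Red sliding shoe on the track, in m: how far it has slid uphill. 0 is farthest downhill, 0.080 is fully home against the end stop; it starts between 0 and 0.03. Light (0.12 kg), stays where it is left; it takes about 1 N to slide.
- shoe_face (a point): Foot of the shoe's flat downhill face, mid-width, on the track; moves with the shoe. x uphill along the 7 degree track, y across, z normal to it. Face 66 mm wide, its top 34 above the track; shoe 20 thick. With the sleeve touching the shoe, the sleeve's centre is 24 mm downhill of this point and 24 above the track. At home this point is 20 short of the end stop.
- spare: Bystander: a spare sleeve like the first, standing on end beside the ramp. Origin: its centre, 35 mm above the bench.
- oiler: Bystander: clear oil bottle with a red cap, diameter 52, 140 mm tall. Origin: centre of its underside.
- vblock: Bystander: dark steel V-block, 60 x 45 x 34 mm, on the robot's side of the ramp. Origin: centre of its underside.
- wrench: Bystander: wrench 190 mm long, lying flat to the left of the ramp. Origin: its middle, underside.
- bracket: Bystander: bent sheet bracket painted tan, 120 x 90 x 54 mm, to the right of the ramp. Origin: centre of its underside.
Not all that is in view belongs to the job. What is shaped like the sleeve but green or orange is not meant.

How it is judged (in metres and radians):
On the way, in this order (a step that is already met when the one before it is completed fails the run):
1. the sleeve, pushed up the ramp, has reached the shoe and begun to drive it (x of sleeve in the frame of shoe_face above -0.028 m and value of joint shoe above 0.034 m), for 0.1 s.
2. the shoe is home against the end stop, the sleeve against it, held by the fingers (value of joint shoe above 0.076 m and x of sleeve in the frame of shoe_face above -0.028 m and contact force between the fingers and sleeve above 0.15 N), for 0.3 s.
At the end, for the whole second after the job is handed in: The shoe is within 4 mm of home (joint above 0.076), the sleeve lies on the track across it (within 0.1 rad) and within 4 mm of the shoe, at rest, and the fingers are still pressing on the sleeve (more than 0.15 N) (all of step 2 and x of sleeve in the frame of shoe_face below -0.018 m and z of sleeve in the frame of shoe_face between 0.02 and 0.028 m and angle between the y axis of sleeve and the y axis of shoe_face, either way round below 0.1 rad and linear speed of sleeve below 0.015 m/s); the arm keeps its last pose, push and grip.
It fails at once if the sleeve rolls back: once it has driven the shoe it is more than 20 mm away from it (value of joint shoe above 0.034 m and x of sleeve in the frame of shoe_face below -0.044 m).
It fails at once if the sleeve is lifted off the ramp (more than about 10 mm) (z of sleeve in the frame of shoe_face above 0.046 m).
It fails at once if the robot touches the shoe (contact force between any of the fingers, the arm and shoe above 0.5 N).
It fails at once if the sleeve is squeezed or rammed: the fingers press on it with more than 35 N (contact force between the fingers and sleeve above 35 N).
It fails at once if a bystander (spare sleeve, oil bottle, V-block, wrench, tan bracket) is moved more than 15 mm (distance of any of spare, oiler, vblock, wrench, bracket from where it was at the start of the episode above 0.015 m).
It also fails if it takes over 40 s, if anything falls off the work surface, if the arm or the gripper's body presses on something with over 40 N, if the wrist force passes 120 N, or if a joint passes its speed limit or range.

ROBOT

A 7-joint arm with a two-finger parallel gripper is mounted at the origin on the work surface. World frame = base frame: x ahead of the robot, y to its left, z up, the work surface at z = 0. Lengths are in m, angles in degrees, forces in N, time in s.
With the tool pointing down it reaches from about 0.4 to 0.85 m from the base axis. Payload 4.5 kg.
Tool frame: the origin (TCP) lies midway between the tips of the shut fingers; the grasp point (between the pads) lies r.grip_depth behind it (r.grip_depth is the distance from the TCP to the grasp point, in m); z points along the fingers, y is the direction in which the jaws open and shut (so a half turn about z gives the same grasp; the last joint's range is limited). The gripper opens to 85 mm and grips with 20 to 120 N. Pads are 22 mm wide; open, the fingers measure 114 mm over their backs; the gripper's body (76 mm by 85 mm) begins 54 mm behind the grasp point. The pads swing forward as they close: fully open they stand 13 mm farther back than shut.
Start: joints at [75.619, 39.483, -11.15, 89.685, 9.013, 51.709, -12.324], TCP at [0.176, -0.6, 0.231] pointing down, gripper open.
Joint ranges: [-172.22, 172.22], [-26.19, 119.32], [-84.43, 86.54], [7.71, 146.69], [-57.33, 237.33], [2.42, 119.75], [-152.13, 152.13]. Speed limits (degrees/s): [147.25, 147.25, 180, 180, 180, 180, 180].

INTERFACE

Orientations are given as [roll, pitch, yaw] about the fixed x, y, z axes, in that order (R = Rz(yaw) Ry(pitch) Rx(roll)).
In Python, from rig import r, optics, workorder gives the robot as it stands.
- The arm moves only by the tool servo_tool, never from a script. Its arguments are lists of equal length, an entry for each row: "dp": the shift along the tool's x, y, z in mm, a list of three; "dr": the turn, a rotation vector about the tool's x, y, z in degrees, a list of three; "grip": the opening, from 0 (shut) to 1 (fully open). A call has 1 to 20 rows; each row is the pose to reach, as a shift and turn from the pose commanded when the call began, along the tool's axes at that moment; what a row does not reach only later rows make up. A row lasts 1/12 s, in which the tool goes at most 41.7 mm and 7.16 degrees, less where a joint would pass 70% of its speed; a pose out of reach is approached as far as the arm can. A call with a gripper value outside its range is refused whole. The fingers move at their own pace and stop on an object; the grip force is fixed at half the most. Time passes only in rows, so rows that repeat a pose let the fingers close. It gives the time, the measured TCP pose, the force and the opening at its end, in the units of the state.
- r.get_obs(): the state, without advancing time (a new reading comes with each control period).
- optics.snapshot(name): name is "scene" or "side" or "wrist"; returns the picture (420x560x3 uint8, blue, green, red); there is no depth.
- optics.calibration(name): a dict with "camera_matrix" (3x3 intrinsics, pixels), "dist_coeffs" ([k1, k2, p1, p2, k3] as OpenCV has them; the pictures are not rectified), "cam_to_world" (4x4, takes a point from camera to world coordinates). Camera axes: x right, y up, looking along -z (the intrinsics and any distortion apply to the point x, -y, -z); pixel columns grow to the right and rows downward; lengths in m; the calibration is good to about 2 mm. A picture is of the moment at which its call begins: read the wrist's pose just before it. calibration takes no time and is no camera call; for the wrist camera it gives the pose at the moment of the call.
- workorder.finish_job(): hands the job in, once; it reports no verdict.
The state is a dict: "time_s": time; "joint_positions": joint angles; "qd": joint speeds; "joint_torque": joint torques, N m; "position": TCP position; "tool_rot": TCP orientation; "force": force on the tool from outside, world axes, zero at the start; "ft_torque": the same for the moment, N m; "finger_gap": finger opening in m.
Only numpy, scipy, OpenCV 4.12 (cv2) and the standard library are available. Lean on these libraries where they do the work, as an engineer would, in place of code of your own. Each camera call takes 0.05 s, during which the arm holds its last target.

## Working session

There is one attempt and no reset: what is moved stays moved. The work goes in short steps, Python scripts to look and compute and a tool call to move; the robot and the scene stay as the last step left them, time stands still between calls to the robot, and variables do not carry over. Pictures are saved under pics/ and viewed, and the job is handed in when it is done.

Besides the shell and the picture viewer there is one more tool, called after ">>>" as name(argument=value, ...) on one line, values as JSON. servo_tool: Moves the arm, as the interface text tells. Its arguments: {"type":"object","properties":{"dp":{"type":"array"},"dr":{"type":"array"},"grip":{"type":"array"}},"required":["dp","dr","grip"]}

```bash
ls; mkdir -p pics
python3 - <<'E'
from rig import r,optics
import cv2
o=r.get_obs(); print(o, r.grip_depth)
for n in ["scene","side","wrist"]:
    cv2.imwrite(f"pics/{n}0.png",optics.snapshot(n)); c=optics.calibration(n); print(n,c)
E
```

```text
pics
{'time_s': 0.0, 'joint_positions': array([ 75.61845216,  39.53572002, -11.14588512,  89.74601635,
         9.01177858,  51.70874225, -12.32506549]), 'qd': array([ 0.10531875,  0.00151673,  0.00712941, -0.01358216, -0.09567093,
       -0.03234037,  0.03199747]), 'joint_torque': array([-4.96344765e-04, -5.39618897e+01, -1.26724977e+00, -1.58546287e+01,
        8.95847857e-03,  9.39460908e-03,  1.97056937e-05]), 'position': array([ 0.1753856 , -0.59919805,  0.23045156]), 'tool_rot': array([-1.79891567e+02,  6.26090841e-03,  1.63226694e+01]), 'force': array([-0.26445867,  0.06600991,  0.3997199 ]), 'ft_torque': array([ 0.00921248,  0.02011423, -0.02209139]), 'finger_gap': 0.0851664662560039} 0.0187
scene {'camera_matrix': array([[512.03209065,   0.        , 286.69092069],
       [  0.        , 512.03209065, 210.29304671],
       [  0.        ,   0.        ,   1.        ]]), 'dist_coeffs': array([-0.18054511,  0.        ,  0.        ,  0.        ,  0.        ]), 'cam_to_world': array([[-0.07911545, -0.76421767,  0.64008757,  1.49317085],
       [ 0.99679503, -0.06827956,  0.04168405,
[... 593 characters left out ...]
.79751492],
       [ 0.        ,  0.        ,  0.        ,  1.        ]])}
wrist {'camera_matrix': array([[352.2073591 ,   0.        , 280.90501968],
       [  0.        , 352.2073591 , 211.22025973],
       [  0.        ,   0.        ,   1.        ]]), 'dist_coeffs': array([-0.05029195,  0.        ,  0.        ,  0.        ,  0.        ]), 'cam_to_world': array([[ 2.80588001e-01,  9.17632389e-01,  2.81462558e-01,
         2.47456741e-01],
       [-9.59828120e-01,  2.68434236e-01,  8.16886782e-02,
        -5.79100994e-01],
       [-5.94009664e-04, -2.93076541e-01,  9.56088797e-01,
         3.73288755e-01],
       [ 0.00000000e+00,  0.00000000e+00,  0.00000000e+00,
         1.00000000e+00]])}
```

View pics/scene0.png

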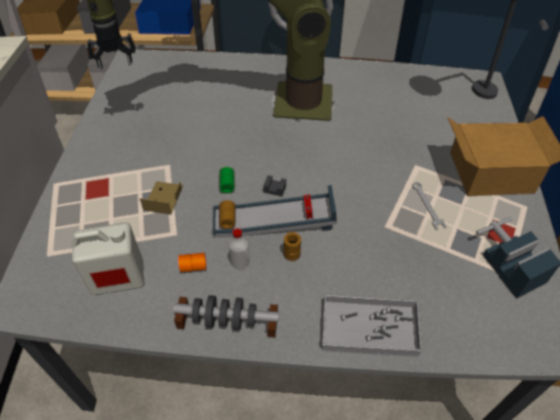

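View pics/side0.png

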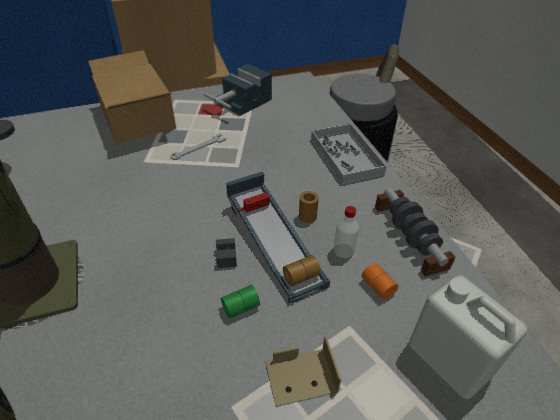

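View pics/wrist0.png

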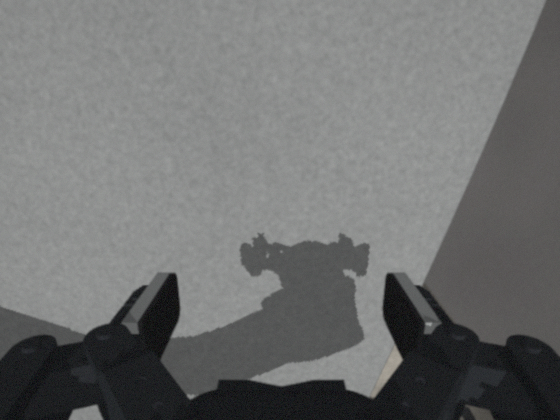

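Run:
```python
import cv2
a=cv2.imread('pics/scene0.png')[165:275,195:355]; cv2.imwrite('pics/sc.png',cv2.resize(a,None,fx=5,fy=5,interpolation=cv2.INTER_CUBIC))
a=cv2.imread('pics/side0.png')[165:305,200:370]; cv2.imwrite('pics/si.png',cv2.resize(a,None,fx=4.2857,fy=4.2857,interpolation=cv2.INTER_CUBIC)[:600])
```

```text
(no output)
```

View pics/sc.png

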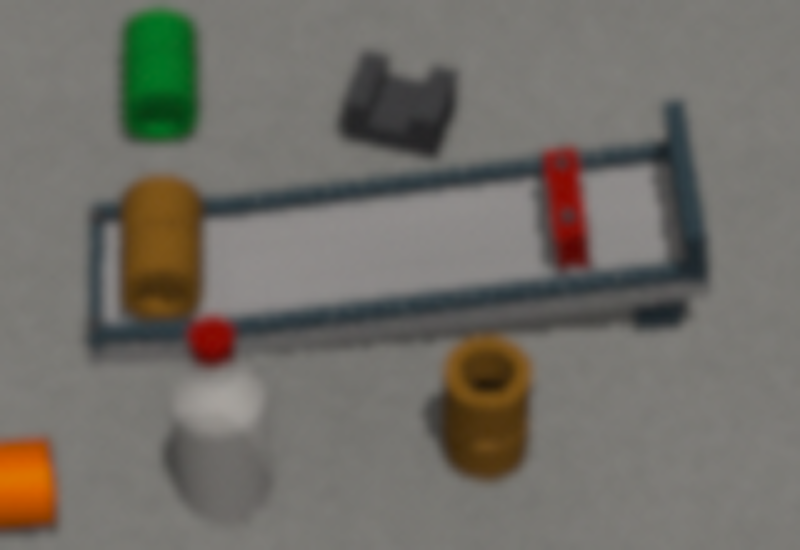

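View pics/si.png

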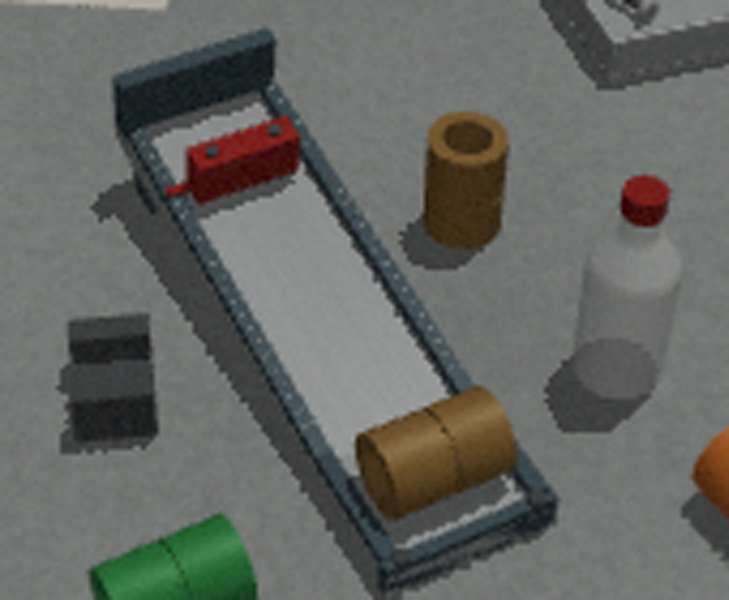

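```bash
cat > h.py <<'E'
import numpy as np, cv2, json
from scipy.optimize import least_squares
from rig import r,optics
def proj(c,P):
    P=np.atleast_2d(P); T=np.linalg.inv(c["cam_to_world"]); p=P@T[:3,:3].T+T[:3,3]
    p=p*[1,-1,-1]
    return cv2.projectPoints(p.reshape(-1,1,3),np.zeros(3),np.zeros(3),c["camera_matrix"],c["dist_coeffs"])[0].reshape(-1,2)
def ray(c,uv):
    n=cv2.undistortPoints(np.array([[uv]],float),c["camera_matrix"],c["dist_coeffs"])[0,0]
    d=c["cam_to_world"][:3,:3]@np.array([n[0],-n[1],-1]); return c["cam_to_world"][:3,3],d/np.linalg.norm(d)
def atz(c,uv,z):
    o,d=ray(c,uv); return o+d*(z-o[2])/d[2]
def tri(obs):
    A=np.zeros((3,3));b=np.zeros(3)
    for c,uv in obs:
        o,d=ray(c,uv);M=np.eye(3)-np.outer(d,d);A+=M;b+=M@o
    return np.linalg.solve(A,b)
S=lambda u,v:(195+(u-2)/5,165+(v-2)/5)
D=lambda u,v:(200+(u-1.6)/4.2857,165+(v-1.6)/4.2857)
E
cat > f.py <<'E'
from h import *
cs=optics.calibration("scene");cd=optics.calibration("side")
pts={ 'foot_rob':((95,207),(385,568)),'foot_far':((93,332),(554,495)),'stop_rob':((675,103),(115,78)),
 'shoe_top_far':((586,240),(298,122)),}
for k,(a,b) in pts.items():
    P=tri([(cs,S(*a)),(cd,D(*b))]); print(k,P*1000, proj(cs,P)-S(*a),proj(cd,P)-D(*b))
M=[]
def R(x,y,z): return np.array([x,y,z])/1000
foot=[(R(-175,51,23),(95,207),(385,568)),(R(-175,-51,23),(93,332),(554,495)),(R(170,51,89),(675,103),(115,78)),(R(165,-51,89),None,(272,33))]
def tw(p,P):
    c,s=np.cos(p[2]),np.sin(p[2]); return np.array([p[0]+c*P[0]-s*P[1],p[1]+s*P[0]+c*P[1],P[2]])
def res(p):
    e=[]
    for P,a,b in foot:
        W=tw(p,P)
        if a: e+=list((proj(cs,W)-S(*a))[0])
        if b: e+=list((proj(cd,W)-D(*b))[0])
    return np.array(e)
s=least_squares(res,[0.55,0,1.6]); p=s.x; print(p,np.degrees(p[2]),s.fun.round(2))
np.save('ramp.npy',p)
ux=np.array([np.cos(p[2]),np.sin(p[2])])
# sleeve centre: silhouette centres
P=tri([(cs,S(162,247)),(cd,D(437,452))]);print('sleeve',P*1000)
for c,uv in((cs,S(162,247)),(cd,D(437,452))): 
    q=atz(c,uv,.040); d=q[:2]-p[:2]; print('sleeve@z40',q*1000,'ramp x,y',d@ux*1000,(d@[-ux[1],ux[0]])*1000)
# shoe face foot: side view lower front edge ends (195,200),(297,172)
for uv in((197,201),(298,172)):
  for z in (.033,.037,.041):
    q=atz(cd,D(*uv),z); d=q[:2]-p[:2]; x=d@ux; print('shoe',z,x*1000,(d@[-ux[1],ux[0]])*1000,'track z',16+(x*1000+95)*np.tan(np.radians(7)))
E
python3 f.py
```

```text
foot_rob [ 543.14512619 -232.73410954   22.21546919] [[ 0.11344286 -0.0885291 ]] [[0.15733146 0.11897273]]
foot_far [ 639.41292913 -218.55099186   26.44841755] [[-0.45353456  0.32702955]] [[-0.57991355 -0.41614909]]
stop_rob [491.34870594 101.0625548   89.70420059] [[ 0.31923554 -0.3869013 ]] [[0.42065808 0.38274989]]
shoe_top_far [586.88875781  52.97193611  72.30717522] [[-0.5439416   0.57133036]] [[-0.65068416 -0.56041364]]
[ 0.56580929 -0.05409035  1.71956125] 98.52360239050857 [-0.47 -0.78 -0.33  0.86 -0.86  1.83  0.61  0.58  2.2  -0.39 -0.51 -0.61
 -0.21 -0.14]
sleeve [ 587.076347   -185.43715469   42.44363531]
sleeve@z40 [ 584.45253011 -185.44823678   40.        ] ramp x,y -132.67026199971824 1.032120879878946
sleeve@z40 [ 588.24093823 -184.36058388   40.        ] ramp x,y -132.15612811591856 -2.875652313842634
shoe 0.033 103.30047162623097 28.61896393198187 track z 40.34823633546566
shoe 0.037 99.37538818722328 30.172202880850765 track z 39.86629668889984
shoe 0.041 95.4503047482156 31.725441829719774 track z 39.38435704233402
shoe 0.033 99.19082502396644 -36.51067378816328 track z 39.8436351819405
shoe 0.037 95.28724356742188 -34.616671639044185 track z 39.36433564684995
shoe 0.041 91.38366211087741 -32.72266948992533 track z 38.88503611175942
```

```bash
cat > g.py <<'E'
from h import *
cs=optics.calibration("scene");cd=optics.calibration("side");p=np.load('ramp.npy')
ux=np.array([np.cos(p[2]),np.sin(p[2])]);uy=np.array([-ux[1],ux[0]])
def rp(q): d=q[:2]-p[:2]; return (d@ux*1000,d@uy*1000,q[2]*1000)
print('oiler cap',rp(tri([(cs,S(211,326)),(cd,D(645,184))])))
print('oiler base',rp(atz(cd,D(615,372),0)))
print('spare top',rp(tri([(cs,S(488,368)),(cd,D(467,136))])))
print('green',rp(tri([(cs,S(160,75)),(cd,D(172,575))])))
print('vblock',rp(atz(cd,D(112,390),.02)))
t=p[:2]+ux*-.195; print('target hover',t, 'ux',ux)
E
python3 g.py
```

```text
oiler cap (np.float64(-99.11174078259464), np.float64(-139.45278611551083), np.float64(145.43279828215168))
oiler base (np.float64(-100.40979884340172), np.float64(-139.23485219844463), np.float64(0.0))
spare top (np.float64(43.452476133588085), np.float64(-120.2393226223695), np.float64(73.13098900926224))
green (np.float64(-134.59393911831333), np.float64(147.09039416218664), np.float64(29.32637786837415))
vblock (np.float64(-0.47066419090327277), np.float64(126.2987869737161), np.float64(20.000000000000018))
target hover [ 0.59471157 -0.24693656] ux [-0.14821681  0.98895489]
```

>>> servo_tool(dp=[[28, -12, 2], [56, -24, 4], [84, -36, 5], [112, -48, 7], [140, -60, 9], [168, -72, 10], [196, -84, 12], [224, -96, 14], [252, -108, 16], [280, -120, 18], [308, -132, 19], [336, -144, 20], [364, -156, 22], [392, -168, 24], [420, -180, 26], [448, -192, 28], [476, -204, 30], [500, -215, 30], [500, -215, 30], [500, -215, 30]], dr=[[0, 0, -4.6], [0, 0, -9.2], [0, 0, -13.8], [0, 0, -18.4], [0, 0, -23], [0, 0, -27.6], [0, 0, -32.2], [0, 0, -36.8], [0, 0, -41.4], [0, 0, -46], [0, 0, -50.6], [0, 0, -55.2], [0, 0, -59.8], [0, 0, -64.4], [0, 0, -69], [0, 0, -73.6], [0, 0, -78.2], [0, 0, -82.2], [0, 0, -82.2], [0, 0, -82.2]], grip=[0.5, 0.5, 0.5, 0.5, 0.5, 0.5, 0.5, 0.5, 0.5, 0.5, 0.5, 0.5, 0.5, 0.5, 0.5, 0.5, 0.5, 0.5, 0.5, 0.5])

```text
time_s: 1.82
position: [0.596, -0.2509, 0.2008]
tool_rot: [180.0, -0.1, 98.7]
force: [-0.3, -0.8, -1.0]
finger_gap: 0.0427
```

Run:
```python
from h import *
o=r.get_obs();print(o['time_s'],o['position'],o['tool_rot'],o['finger_gap'],o['force'])
cv2.imwrite('pics/w1.png',optics.snapshot('wrist'))
p=np.load('ramp.npy');c=optics.calibration('wrist');cw=c
def tw(P):
    P=np.array(P)/1000;c,s=np.cos(p[2]),np.sin(p[2]); return np.array([p[0]+c*P[0]-s*P[1],p[1]+s*P[0]+c*P[1],P[2]])
for P in [(-175,51,23),(-175,-51,23),(-175,51,0),(-132,35,64),(-132,-35,64),(97,0,39)]: print(P,proj(cw,tw(P)))
```

```text
1.8167 [ 0.59600768 -0.2508945   0.20082367] [ 1.79988092e+02 -7.81063487e-02  9.86880385e+01] 0.04274699353288394 [-0.27755424 -0.80243291 -1.04285073]
(-175, 51, 23) [[226.08628748 158.42300661]]
(-175, -51, 23) [[337.93984227 158.37480654]]
(-175, 51, 0) [[229.61668066 154.8604575 ]]
(-132, 35, 64) [[236.4936879  110.52366626]]
(-132, -35, 64) [[327.83680171 110.48205326]]
(97, 0, 39) [[ 282.11417744 -220.27039295]]
```

View pics/w1.png

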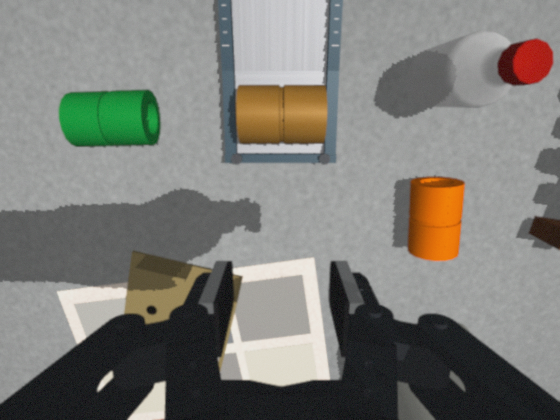

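Run:
```python
from h import *
p=np.load('ramp.npy');c=optics.calibration('wrist')
ux=np.array([np.cos(p[2]),np.sin(p[2])]);uy=np.array([-ux[1],ux[0]])
def rp(q): d=q[:2]-p[:2]; return (d@ux*1000,d@uy*1000,q[2]*1000)
for uv in [(134,252),(241,278),(215,360)]:
    for z in (0,.054): print(uv,np.round(rp(atz(c,uv,z)),0))
a=cv2.imread('pics/w1.png')[0:175,200:360]; cv2.imwrite('pics/w1c.png',cv2.resize(a,None,fx=3.4,fy=3.4,interpolation=cv2.INTER_CUBIC))
o=r.get_obs();print(rp(o['position']))
```

```text
(134, 252) [-278.  158.    0.]
(134, 252) [-254.  133.   54.]
(241, 278) [-308.   44.    0.]
(241, 278) [-280.   38.   54.]
(215, 360) [-417.   79.    0.]
(215, 360) [-372.   67.   54.]
(np.float64(-201.03363274775867), np.float64(0.9654789257621714), np.float64(200.73045142202383))
```

View pics/w1c.png

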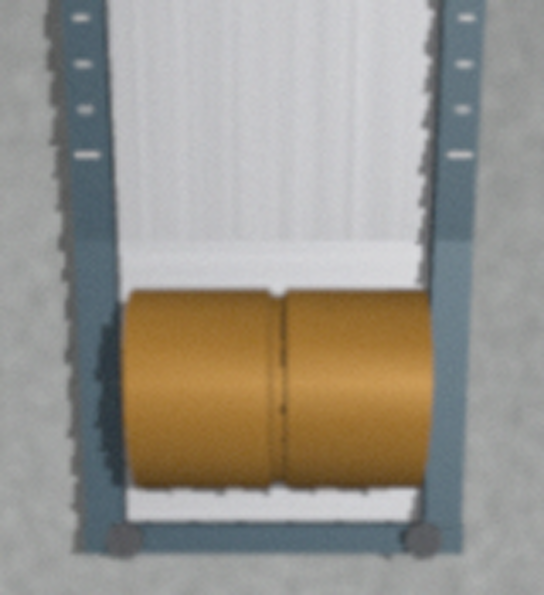

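Run:
```python
from h import *
p=np.load('ramp.npy');c=optics.calibration('wrist')
ux=np.array([np.cos(p[2]),np.sin(p[2])]);uy=np.array([-ux[1],ux[0]])
def rp(q): d=q[:2]-p[:2]; return np.array((d@ux*1000,d@uy*1000,q[2]*1000))
o=r.get_obs();t=rp(o['position'])
C=rp(c['cam_to_world'][:3,3])
xs=[]
for v,s in((143.5,1),(85.3,-1)):
    q=rp(atz(c,(281,v),.040)); # ray at z40
    d=q-C; d=np.array([d[0],d[2]])/np.hypot(d[0],d[2])
    # center at (x,40), distance 24 to ray -> horizontal offset 24/|dz|
    x=q[0]+s*24/abs(d[1]); xs.append(x)
print('sleeve x rel TCP',np.array(xs)-t[0])
print('foot rel TCP', rp(atz(c,(280,162.3),.023))[0]-t[0])
for u,v in((200+127/3.4,390/3.4),(200+432/3.4,390/3.4)): print('ends',rp(atz(c,(u,v),.055))-t)
a,b=[rp(atz(c,uv,.023))-t for uv in((222.9,162.3),(336.2,162.3))];print(a,b)
# rails marks: far
for uv in((200+81/3.4,18/3.4),(200+467/3.4,18/3.4)): print(rp(atz(c,uv,.031))-t)
```

```text
sleeve x rel TCP [65.418466   64.45410099]
foot rel TCP 22.400417585162018
ends [  65.64244306   34.56227023 -145.73045142]
ends [  65.61132503  -36.61481685 -145.73045142]
[  22.48692455   53.11422719 -177.73045142] [  22.43207624  -50.53174398 -177.73045142]
[ 150.38919792   45.60518932 -169.73045142]
[ 150.3238289   -45.15099913 -169.73045142]
```

>>> servo_tool(dp=[[4, 0, 12], [8, 0, 30], [10, 0, 48], [10, 0, 66], [10, 0, 84], [10, 0, 102], [10, 0, 118], [10, 0, 132], [10, 0, 145], [10, 0, 155], [10, 0, 163], [10, 0, 169], [10, 0, 172], [10, 0, 174], [10, 0, 174], [10, 0, 174]], dr=[[0, 0, 0], [0, 0, 0], [0, 0, 0], [0, 0, 0], [0, 0, 0], [0, 0, 0], [0, 0, 0], [0, 0, 0], [0, 0, 0], [0, 0, 0], [0, 0, 0], [0, 0, 0], [0, 0, 0], [0, 0, 0], [0, 0, 0], [0, 0, 0]], grip=[0.5, 0.5, 0.5, 0.5, 0.5, 0.5, 0.5, 0.5, 0.5, 0.5, 0.5, 0.5, 0.5, 0.5, 0.5, 0.5])

```text
time_s: 3.2
position: [0.594, -0.2432, 0.0278]
tool_rot: [180.0, 0.0, 98.5]
force: [1.7, -0.3, 0.0]
finger_gap: 0.0429
```

```bash
cat > snap.py <<'E'
from h import *
import sys
n=sys.argv[1]
o=r.get_obs();print(o['time_s'],o['position'],o['tool_rot'],o['finger_gap'],o['force'])
w=optics.snapshot('wrist');s=optics.snapshot('side')
a=cv2.resize(s[150:310,190:370],None,fx=3,fy=3,interpolation=cv2.INTER_CUBIC)
b=cv2.resize(w[:,100:460],None,fx=0.72,fy=480/420.,interpolation=cv2.INTER_AREA)
cv2.imwrite(f'pics/{n}.png',np.hstack([a,b]))
cv2.imwrite(f'pics/{n}_w.png',w)
E
python3 snap.py s2
```

```text
3.2 [ 0.59399194 -0.24317565  0.02775687] [1.79954621e+02 2.36183674e-02 9.85178900e+01] 0.04291055712722196 [ 1.6867634  -0.2929467   0.04822218]
```

View pics/s2.png

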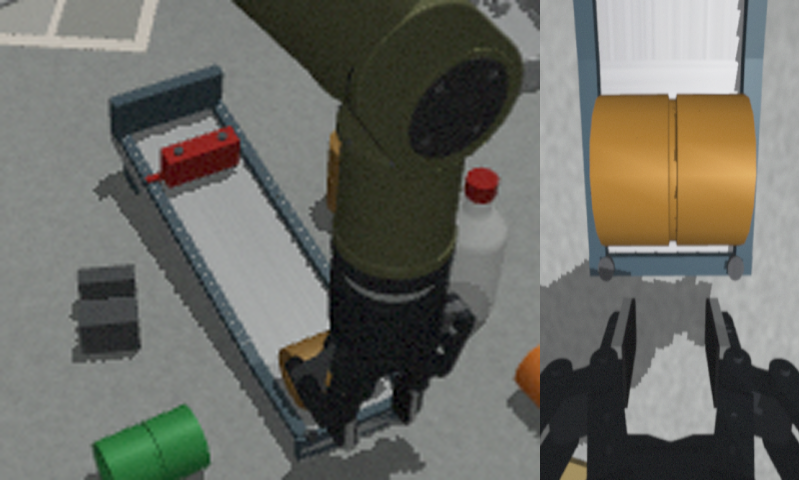

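>>> servo_tool(dp=[[2, 0, 0], [5, 0, 0], [8, 0, 0], [11, 0, 0], [14, 0, 0], [16, 0, 0], [18, 0, 0], [20, 0, 0], [22, 0, 0], [24, 0, 0], [26, 0, 0], [28, 0, 0], [30, 0, 0], [32, 0, 0], [34, 0, 0], [36, 0, 0], [38, 0, 0], [40, 0, 0]], dr=[[0, 0, 0], [0, 0, 0], [0, 0, 0], [0, 0, 0], [0, 0, 0], [0, 0, 0], [0, 0, 0], [0, 0, 0], [0, 0, 0], [0, 0, 0], [0, 0, 0], [0, 0, 0], [0, 0, 0], [0, 0, 0], [0, 0, 0], [0, 0, 0], [0, 0, 0], [0, 0, 0]], grip=[0.5, 0.5, 0.5, 0.5, 0.5, 0.5, 0.5, 0.5, 0.5, 0.5, 0.5, 0.5, 0.5, 0.5, 0.5, 0.5, 0.5, 0.5])

```text
time_s: 4.8
position: [0.5877, -0.2034, 0.0273]
tool_rot: [180.0, 0.0, 98.5]
force: [1.1, -0.6, 0.2]
finger_gap: 0.0429
```

```bash
python3 snap.py s3
```

```text
4.8 [ 0.58765307 -0.20339158  0.02729993] [1.79998259e+02 4.41591039e-03 9.85202528e+01] 0.04289280670250854 [ 1.1389571  -0.58124885  0.24347139]
```

View pics/s3.png

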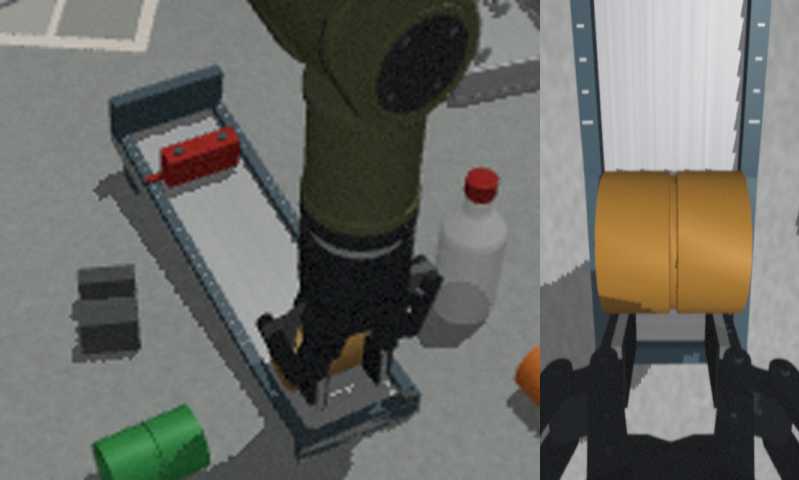

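>>> servo_tool(dp=[[2, 0, 0], [4, 0, 0], [6, 0, 0], [8, 0, 0], [10, 0, 0], [12, 0, 0], [14, 0, 0], [16, 0, 0], [18, 0, 0], [20, 0, 0], [22, 0, -0.4], [24, 0, -0.6], [26, 0, -0.9], [28, 0, -1.1], [30, 0, -1.4], [32, 0, -1.6], [34, 0, -1.8], [36, 0, -2.1], [38, 0, -2.3], [40, 0, -2.6]], dr=[[0, 0, 0], [0, 0, 0], [0, 0, 0], [0, 0, 0], [0, 0, 0], [0, 0, 0], [0, 0, 0], [0, 0, 0], [0, 0, 0], [0, 0, 0], [0, 0, 0], [0, 0, 0], [0, 0, 0], [0, 0, 0], [0, 0, 0], [0, 0, 0], [0, 0, 0], [0, 0, 0], [0, 0, 0], [0, 0, 0]], grip=[0.5, 0.5, 0.5, 0.5, 0.5, 0.5, 0.5, 0.5, 0.5, 0.5, 0.5, 0.5, 0.5, 0.5, 0.5, 0.5, 0.5, 0.5, 0.5, 0.5])

```text
time_s: 6.57
position: [0.5817, -0.1638, 0.0299]
tool_rot: [-180.0, 0.0, 98.5]
force: [-0.2, -2.5, 1.1]
finger_gap: 0.0429
```

>>> servo_tool(dp=[[2, 0, -0.2], [5, 0, -0.6], [8, 0, -1], [11, 0, -1.4], [14, 0, -1.7], [17, 0, -2.1], [20, 0, -2.5], [23, 0, -2.8], [26, 0, -3.2], [29, 0, -3.6], [32, 0, -3.9], [35, 0, -4.3], [38, 0, -4.7], [41, 0, -5], [44, 0, -5.4], [46, 0, -5.6], [48, 0, -5.9], [50, 0, -6.1]], dr=[[0, 0, 0], [0, 0, 0], [0, 0, 0], [0, 0, 0], [0, 0, 0], [0, 0, 0], [0, 0, 0], [0, 0, 0], [0, 0, 0], [0, 0, 0], [0, 0, 0], [0, 0, 0], [0, 0, 0], [0, 0, 0], [0, 0, 0], [0, 0, 0], [0, 0, 0], [0, 0, 0]], grip=[0.5, 0.5, 0.5, 0.5, 0.5, 0.5, 0.5, 0.5, 0.5, 0.5, 0.5, 0.5, 0.5, 0.5, 0.5, 0.5, 0.5, 0.5])

```text
time_s: 8.07
position: [0.5743, -0.1145, 0.036]
tool_rot: [180.0, 0.0, 98.5]
force: [0.4, -1.9, 1.5]
finger_gap: 0.0428
```

```bash
python3 snap.py s4
```

```text
8.0667 [ 0.57434218 -0.11447676  0.03604421] [1.79998391e+02 1.36828023e-02 9.85165309e+01] 0.042779625909093795 [ 0.43715756 -1.89626931  1.5142889 ]
```

View pics/s4.png

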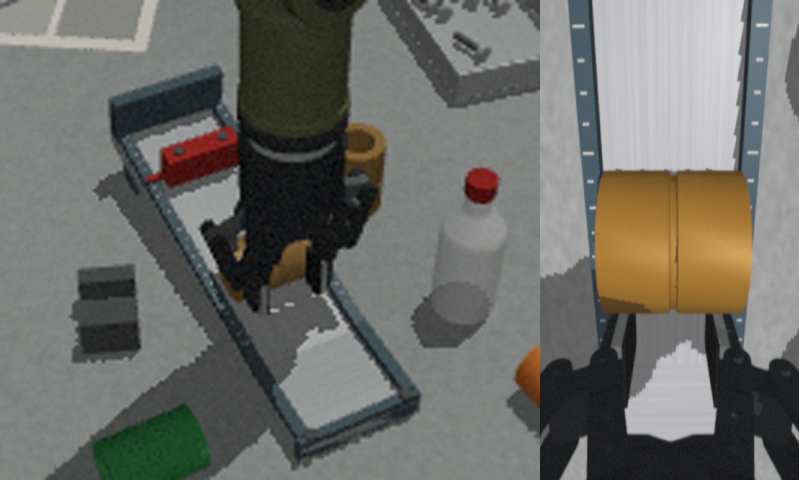

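>>> servo_tool(dp=[[2, 0, -0.2], [5, 0, -0.6], [8, 0, -1], [11, 0, -1.4], [14, 0, -1.7], [17, 0, -2.1], [20, 0, -2.5], [23, 0, -2.8], [26, 0, -3.2], [29, 0, -3.6], [32, 0, -3.9], [35, 0, -4.3], [38, 0, -4.7], [41, 0, -5], [44, 0, -5.4], [47, 0, -5.8], [50, 0, -6.1], [53, 0, -6.5], [56, 0, -6.9], [58, 0, -7.1]], dr=[[0, 0, 0], [0, 0, 0], [0, 0, 0], [0, 0, 0], [0, 0, 0], [0, 0, 0], [0, 0, 0], [0, 0, 0], [0, 0, 0], [0, 0, 0], [0, 0, 0], [0, 0, 0], [0, 0, 0], [0, 0, 0], [0, 0, 0], [0, 0, 0], [0, 0, 0], [0, 0, 0], [0, 0, 0], [0, 0, 0]], grip=[0.5, 0.5, 0.5, 0.5, 0.5, 0.5, 0.5, 0.5, 0.5, 0.5, 0.5, 0.5, 0.5, 0.5, 0.5, 0.5, 0.5, 0.5, 0.5, 0.5])

```text
time_s: 9.83
position: [0.5657, -0.0565, 0.0432]
tool_rot: [180.0, -0.0, 98.5]
force: [0.7, -1.1, 1.2]
finger_gap: 0.043
```

```bash
python3 snap.py s5
```

```text
9.8333 [ 0.56570851 -0.05649768  0.04315257] [ 1.79992018e+02 -1.95248143e-02  9.85444299e+01] 0.04298636216040896 [ 0.66530618 -1.14505363  1.1740832 ]
```

View pics/s5.png

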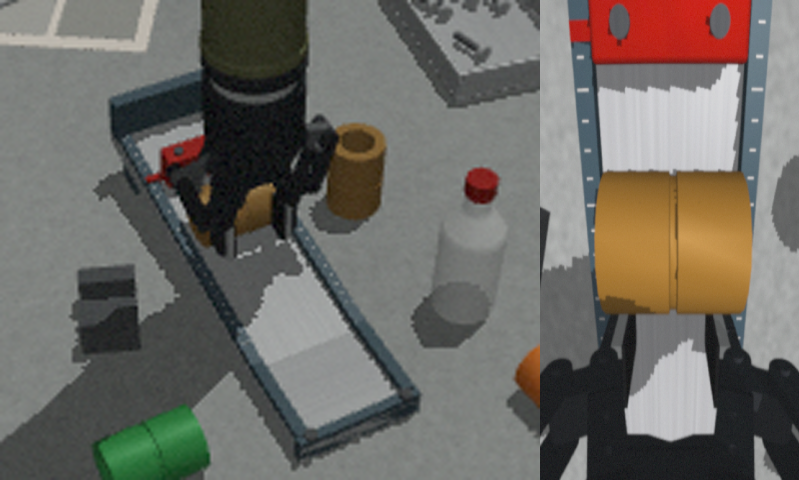

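View pics/s5_w.png

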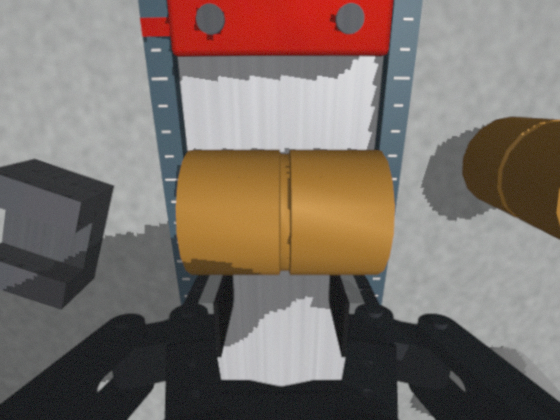

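Run:
```python
from h import *
c=optics.calibration('wrist');o=r.get_obs();t=o['position'];y=np.radians(98.52);u=np.array([np.cos(y),np.sin(y)])
T=np.tan(np.radians(7))
# TCP ramp x from foot measurement: -189.2 at descended pos
x0=-189.2; d0=np.array([.59399,-.24318])
tx=x0+(t[:2]-d0)@u*1000; print('tcp ramp x',tx)
def rx(uv,z): q=atz(c,uv,z/1000); return tx+(q[:2]-t[:2])@u*1000, -(q[0]-t[0])*1000
for v in(54,):
    z=70
    for i in range(20):
        xt=rx((281,v),z)[0]; xf=xt+34*np.sin(np.radians(7)); z=16+(xf+95)*T+34*np.cos(np.radians(7))
    print('face top x',xt,z,'foot x',xf)
xs=tx+35; zs=16+(xs+95)*T
print('joint est',0.08-(143.1-xf)/np.cos(np.radians(7))/1000)
# gap along track
n=7*np.pi/180
cx=xs; foot=xf; print('contact TCP travel', xf-24*np.cos(n)-24*np.sin(n)-xs)
```

```text
tcp ramp x 0.11459833000810704
face top x 88.5881739894354 72.79712739585972 foot x 92.73173166521042
joint est 0.029253474761351712
contact TCP travel 30.871161454087044
```

>>> servo_tool(dp=[[2, 0, -0.2], [4, 0, -0.5], [6, 0, -0.7], [8, 0, -1], [10, 0, -1.2], [12, 0, -1.5], [14, 0, -1.7], [16, 0, -2], [18, 0, -2.2], [20, 0, -2.5], [22, 0, -2.7], [24, 0, -2.9], [26, 0, -3.2], [28, 0, -3.4], [30, 0, -3.7], [32, 0, -3.9], [34, 0, -4.2], [36, 0, -4.4], [38, 0, -4.7], [40, 0, -4.9]], dr=[[0, 0, 0], [0, 0, 0], [0, 0, 0], [0, 0, 0], [0, 0, 0], [0, 0, 0], [0, 0, 0], [0, 0, 0], [0, 0, 0], [0, 0, 0], [0, 0, 0], [0, 0, 0], [0, 0, 0], [0, 0, 0], [0, 0, 0], [0, 0, 0], [0, 0, 0], [0, 0, 0], [0, 0, 0], [0, 0, 0]], grip=[0.5, 0.5, 0.5, 0.5, 0.5, 0.5, 0.5, 0.5, 0.5, 0.5, 0.5, 0.5, 0.5, 0.5, 0.5, 0.5, 0.5, 0.5, 0.5, 0.5])

```text
time_s: 11.6
position: [0.5601, -0.0198, 0.0483]
tool_rot: [-180.0, 0.2, 98.4]
force: [0.1, -6.0, 3.2]
finger_gap: 0.0425
```

```bash
python3 snap.py s6
```

```text
11.6 [ 0.56006094 -0.01984461  0.04826927] [-179.9879785     0.18272607   98.42096777] 0.0425070192310302 [ 0.12610572 -6.01910864  3.2238483 ]
```

View pics/s6_w.png

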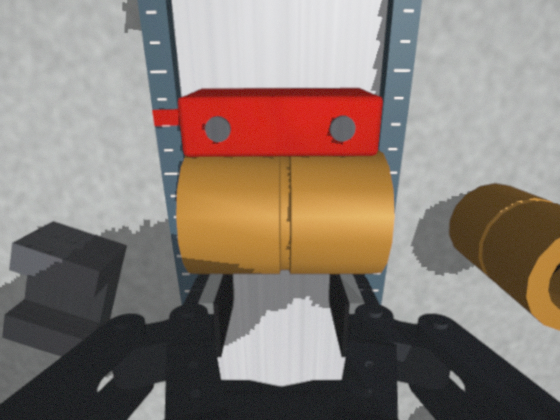

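>>> servo_tool(dp=[[2, 0, -0.2], [4, 0, -0.5], [6, 0, -0.7], [8, 0, -1], [10, 0, -1.2], [12, 0, -1.5], [14, 0, -1.7], [16, 0, -2], [18, 0, -2.2], [20, 0, -2.5], [22, 0, -2.7], [24, 0, -2.9], [26, 0, -3.2], [28, 0, -3.4], [30, 0, -3.7], [32, 0, -3.9], [34, 0, -4.2]], dr=[[0, 0, 0], [0, 0, 0], [0, 0, 0], [0, 0, 0], [0, 0, 0], [0, 0, 0], [0, 0, 0], [0, 0, 0], [0, 0, 0], [0, 0, 0], [0, 0, 0], [0, 0, 0], [0, 0, 0], [0, 0, 0], [0, 0, 0], [0, 0, 0], [0, 0, 0]], grip=[0.5, 0.5, 0.5, 0.5, 0.5, 0.5, 0.5, 0.5, 0.5, 0.5, 0.5, 0.5, 0.5, 0.5, 0.5, 0.5, 0.5])

```text
time_s: 13.12
position: [0.5549, 0.0138, 0.0524]
tool_rot: [-180.0, 0.2, 98.4]
force: [1.3, -5.5, 2.8]
finger_gap: 0.0426
```

```bash
python3 snap.py s7
```

```text
13.1167 [0.55491981 0.01377596 0.05241148] [-179.97438079    0.1814357    98.41854266] 0.04262024554094002 [ 1.3255722  -5.54029898  2.81899831]
```

View pics/s7_w.png

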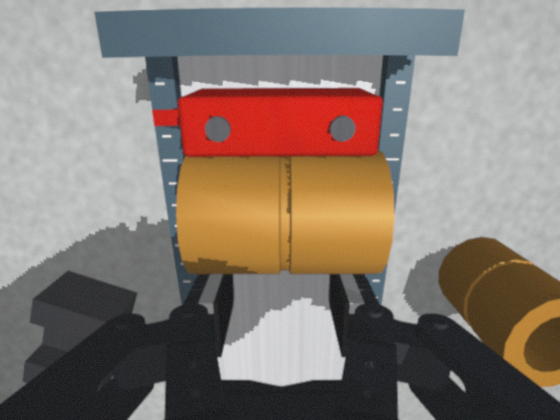

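>>> servo_tool(dp=[[1, 0, -0.1], [2, 0, -0.2], [3, 0, -0.4], [4, 0, -0.5], [5, 0, -0.6], [6, 0, -0.7], [7, 0, -0.9]], dr=[[0, 0, 0], [0, 0, 0], [0, 0, 0], [0, 0, 0], [0, 0, 0], [0, 0, 0], [0, 0, 0]], grip=[0.5, 0.5, 0.5, 0.5, 0.5, 0.5, 0.5])

```text
time_s: 13.8
position: [0.5539, 0.0209, 0.0533]
tool_rot: [-180.0, 0.2, 98.4]
force: [1.0, -5.0, 3.1]
finger_gap: 0.0428
```

>>> servo_tool(dp=[[0.7, 0, -0.1], [1.4, 0, -0.2], [2, 0, -0.2]], dr=[[0, 0, 0], [0, 0, 0], [0, 0, 0]], grip=[0.5, 0.5, 0.5])

```text
time_s: 14.05
position: [0.5536, 0.0229, 0.0535]
tool_rot: [-180.0, 0.2, 98.4]
force: [1.2, -6.2, 2.6]
finger_gap: 0.0428
```

```bash
python3 snap.py s8
```

```text
14.05 [0.55355605 0.0228593  0.05348119] [-1.79971776e+02  1.65639309e-01  9.84264337e+01] 0.04279074026728394 [ 1.1709782  -6.17397091  2.6213152 ]
```

View pics/s8_w.png

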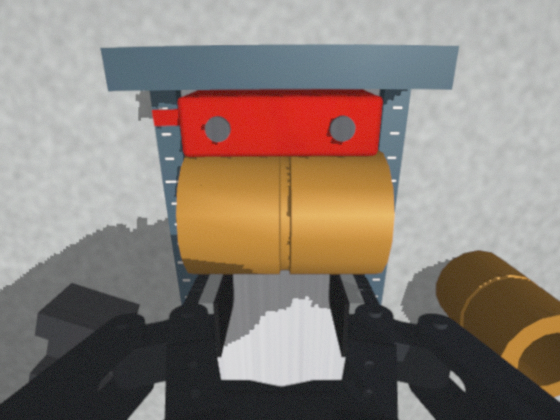

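>>> servo_tool(dp=[[0.5, 0, -0.1], [1, 0, -0.1], [1.5, 0, -0.2]], dr=[[0, 0, 0], [0, 0, 0], [0, 0, 0]], grip=[0.5, 0.5, 0.5])

```text
time_s: 14.4
position: [0.5533, 0.0243, 0.0537]
tool_rot: [-180.0, 0.2, 98.4]
force: [0.6, -5.2, 2.6]
finger_gap: 0.0428
```

>>> servo_tool(dp=[[0.5, 0, -0.1], [1, 0, -0.1], [1.5, 0, -0.2]], dr=[[0, 0, 0], [0, 0, 0], [0, 0, 0]], grip=[0.5, 0.5, 0.5])

```text
time_s: 14.65
position: [0.5531, 0.0256, 0.0538]
tool_rot: [-180.0, 0.2, 98.4]
force: [1.6, -6.4, 1.5]
finger_gap: 0.0427
```

>>> servo_tool(dp=[[0.5, 0, -0.1], [1, 0, -0.1], [1.5, 0, -0.2]], dr=[[0, 0, 0], [0, 0, 0], [0, 0, 0]], grip=[0.5, 0.5, 0.5])

```text
time_s: 14.9
position: [0.5531, 0.0257, 0.0539]
tool_rot: [-180.0, 0.3, 98.4]
force: [1.7, -8.6, 0.5]
finger_gap: 0.0426
```

```bash
python3 snap.py s9
```

```text
14.9 [0.55310583 0.02566361 0.05392349] [-179.95436483    0.2853206    98.37342087] 0.04259303951425839 [ 1.72187382 -8.56428242  0.50749312]
```

View pics/s9_w.png

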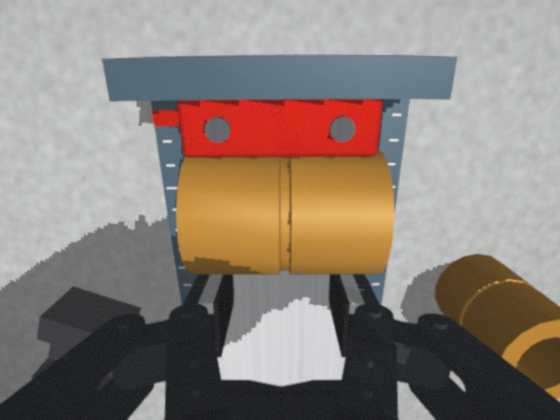

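>>> servo_tool(dp=[[0.5, 0, 0], [1, 0, 0], [1, 0, 0], [1, 0, 0], [1, 0, 0], [1, 0, 0], [1, 0, 0], [1, 0, 0], [1, 0, 0], [1, 0, 0]], dr=[[0, 0, 0], [0, 0, 0], [0, 0, 0], [0, 0, 0], [0, 0, 0], [0, 0, 0], [0, 0, 0], [0, 0, 0], [0, 0, 0], [0, 0, 0]], grip=[0.5, 0.5, 0.5, 0.5, 0.5, 0.5, 0.5, 0.5, 0.5, 0.5])

```text
time_s: 15.83
position: [0.5531, 0.0256, 0.0539]
tool_rot: [-179.9, 0.4, 98.3]
force: [2.8, -9.0, 1.2]
finger_gap: 0.0426
```

```bash
python3 snap.py s10
python3 - <<'E'
from h import *
c=optics.calibration('wrist');o=r.get_obs();print(o['time_s'],o['force'])
E
```

```text
15.8333 [0.5530774  0.02563163 0.05390079] [-179.94485517    0.35420722   98.32971214] 0.04262249712929972 [ 2.78237576 -9.03079295  1.2483995 ]
15.9333 [  2.46884735 -10.29749263   1.24065398]
```

View pics/s10.png

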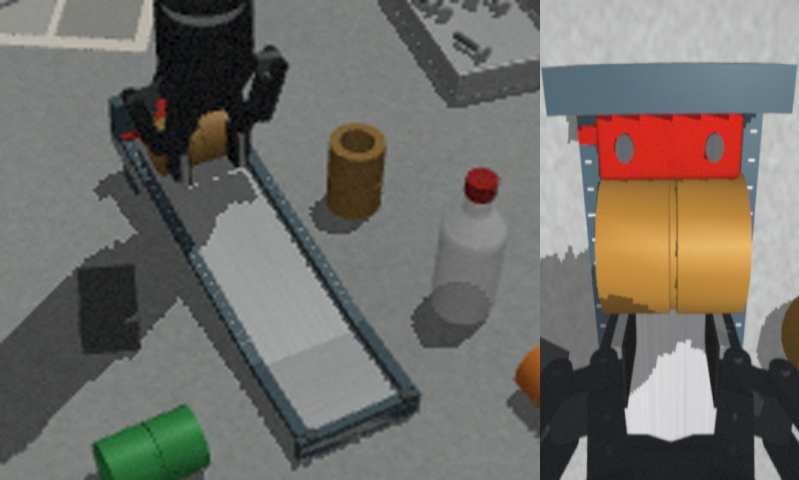

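The shoe is home against the stop: the TCP has stalled and the force holds steady at about 9 N. The sleeve lies square against the shoe, and the bystanders are where they were. I'm handing the job in.

```bash
python3 -c "
from rig import workorder,r
print(workorder.finish_job()); o=r.get_obs(); print(o['time_s'],o['position'],o['force'])"
```

```text
the job is handed in; nothing more can be done
None
the job is handed in; nothing more can be done
```

The shoe is home against the end stop, and I handed the job in at about 16 s with the fingertips still pressing the sleeve against it. `finish_job()` gives no verdict, so success rests on my own checks.

I pushed the sleeve up the ramp with two half-open fingertips (about 43 mm apart), contacting it at about the height of its axis. It met the shoe with the shoe at about 0.029 m (estimated), then drove it home in slow steps.

**Last checks:**
- **Shoe home:** the TCP stopped advancing while commanded another 2.5 mm. The total travel (83 mm) agrees with the 81 mm I predicted from the wrist-camera measurement.
- **Push on the sleeve:** the measured force was a steady 9–10 N. The highest reading I saw was about 10 N, well under the 35 N limit.
- **Sleeve position:** in the last wrist picture it lies square across the track and touches the shoe.
- **Bystanders:** the spare sleeve, oil bottle and V-block look unmoved. The wrench and bracket were outside the final crops, but the arm did not go near them while low.

**Disagreement:** the first ramp pose, from the scene and side cameras, was about 3–4 mm off from the wrist view along the ramp. I used the wrist view. I could not read the robot's state after handing in.

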